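# Slide a tapered display base home in its gluing cradle

### The job

The burnisher has been left lying in the mouth of the tapered wooden gluing cradle: put it away so that it lies wholly inside the blue tool tray. Then, keeping the black display base flat on the glass the whole time and never lifting it, push it between the other things, narrow end first, all the way into the cradle so that its tapered sides settle it centred and tight between the cradle's sides. Leave the rotor, paint jar, caliper, canopy and the two sprue frames where they are.

Things in the scene. Friction and masses are not known exactly. Their poses are not given: they have to be found in the camera images.
- base: black plastic display base, loose, 0.2 to 0.4 kg, friction on the glass about 0.6: a slab 24 mm high, 100 mm long, trapezoid in plan, nose 88 mm wide, tail 140 mm, each side at 14.6 degrees to the centre line; sides upright to 18 mm, then a small step in. Too wide to grip. Origin: centre of the underside, midway along. x points to the nose (face 50 mm ahead), z up.
- base_tail (a point): middle of the base's flat, upright tail face (140 mm wide), 50 mm behind the base's origin, 12 mm above the glass; push here, straight at the nose. Axes as the base's.
- cradle: brown wooden gluing cradle fixed to the desk, walls 20 mm high, 18 mm thick, no floor (bare glass inside): two sides converging at 14.6 degrees each, a cross wall at the narrow end, open at the wide end. Origin: on the glass, just where the base's origin lies when home (axes then agree). x points from mouth inward, the way of the push. When home the base's tail stands 20 mm out of the mouth.
- cradle_mouth (a point): middle of the cradle's mouth, on the glass, 30 mm outward (-x) of the cradle's origin. The mouth is 130 mm wide between the inner faces; these are 57 mm - 0.26 x either side of the centre line (x from the cradle's origin), up to the cross wall's face at x = +55 mm, 5 mm beyond the nose of the seated base. Axes as the cradle's.
- burnisher: burnishing tool, loose, about 70 g, 125 mm long, starts lying in the cradle's mouth, steel tip inward. Orange handle 80 mm long, 16 mm wide, 13 mm high, lying flat; then brass ferrule and 6 mm steel rod. Origin: underside of the handle, midway along it (near the centre of mass). x points to the tip (85 mm ahead); the handle's end is 40 mm behind.
- burnisher_tip (a point): the very tip of the burnisher, on its axis, 6.5 mm above its underside
- burnisher_end (a point): the end of the burnisher's handle, on its axis, 6.5 mm above its underside
- tray: blue open tool tray fixed to the desk, 180 mm long (its x), 100 mm wide (its y), 22 mm high, walls and floor 5 mm thick. Origin: centre of its underside.
- rotor: silver diecast helicopter rotor, loose, lies flat: hub 24 mm across and 20 mm high with three blades reaching 48 mm from the centre, at 10 to 14 mm height. Origin: centre of the underside. Leave alone.
- jar: red paint jar with a white cap, loose, 44 mm across, 50 mm high. Origin: centre of the underside. Leave alone.
- caliper: brass sliding caliper with a thumbscrew, loose, flat: 170 mm long beam along its x, 14 mm wide, jaws reaching 44 mm to its -y near its -x end, at most 11 mm high. Origin: under the middle of the beam. Leave alone.
- canopy: clear plastic jet canopy with dark rim, loose, 130 mm long (its x), 46 mm wide, 32 mm high. Origin: centre of the underside. Leave alone.
- sprue1: green sprue frame with six wheels, loose, 110 mm (x) by 80 mm (y), 7 mm high. Origin: centre of the underside. Leave alone.
- sprue2: a second frame like sprue1. Leave alone.
Not all that is in view belongs to the job. What is meant by the burnisher is not purple, and is the smaller of those in its own colour.

How it is judged:
By the outcome, as a careful person would: the job done as asked, in the order asked, and still so for the second after the job is handed in, with the robot touching nothing.
It also fails if it takes over 72 s, if anything falls off the work surface, if the arm or the gripper's body presses on something with over 40 N, if the wrist force passes 120 N, or if a joint passes its speed limit or range.

### The arm

A 6-joint arm with a two-finger parallel gripper is mounted at the origin on the work surface. World frame = base frame: x ahead of the robot, y to its left, z up, the work surface at z = 0. Lengths are in m, angles in rad, forces in N, time in s.
With the tool pointing down it reaches from about 0.35 to 0.85 m from the base axis. Payload 8.1 kg.
Tool frame: the origin (TCP) lies at the very end of the fingers, on their centre line; the grasp point (between the pads) lies 19 mm behind it (pinch_z is the distance from the TCP to the grasp point, in m); z points along the fingers, y is the direction in which the jaws open and shut (so a half turn about z gives the same grasp; the last joint's range is limited). The gripper opens to 93 mm and grips with 3 to 60 N. Pads are 15 mm wide; open, the fingers measure 128 mm over their backs; the gripper's body (75 mm by 188 mm) begins 65 mm behind the grasp point.
Start: joints at [1.115, 0.13, 1.488, -0, 1.523, -0.085], TCP at [0.217, 0.559, 0.219] pointing down, gripper open.
Joint ranges: [-2.96, 2.96], [-0.89, 2.26], [0.02, 2.5], [-1.34, 4.48], [0, 2.73], [-2.66, 2.66]. Speed limits (rad/s): [2.39, 2.39, 2.79, 3.14, 3.14, 3.14].

### API

Orientations are given as a rotation vector (axis times angle).
In Python, from plant import * gives the robot as it stands.
- The arm moves only by the tool move_arm, never from a script. Its argument "series" is a list of rows, each a list of 7 numbers: the shift along the tool's x, y, z each as a share of 10 cm, from -1 to 1, then the turn, a rotation vector about the tool's x, y, z each as a share of 180 degrees, from -1 to 1, then the opening, from -1 (shut) to 1 (fully open). In form: [[dx, dy, dz, rx, ry, rz, jaw], ...]. A call has 1 to 8 rows; each row is the pose to reach, as a shift and turn from the pose commanded when the call began, along the tool's axes at that moment, turning the shorter way round; what a row does not reach only later rows make up. A row lasts 1/10 s, in which the tool goes at most 50 mm and 8.59 degrees, less where a joint would pass 70% of its speed; a pose out of reach is approached as far as the arm can. A call with a number of a shift or a turn outside -1 to 1 is refused whole. A call with a gripper value outside its range is refused whole. The fingers move at their own pace and stop on an object; "squeeze" is the grip in N (left out, the last holds). Time passes only in rows, so rows that repeat a pose let the fingers close. It gives the time, the measured TCP pose, the force and the opening at its end, in the units of the state.
- read_state(): the state, without advancing time (a new reading comes with each control period).
- read_camera(name): name is "side" or "top"; returns a dict with "frame" (420x560x3 uint8, red, green, blue), "K" (3x3 intrinsics, pixels), "rvec" (rotation vector, rad) and "tvec" (3), from world to camera coordinates, as OpenCV has them. Camera axes: x right, y down, z forward; pixel columns grow to the right and rows downward; lengths in m; the calibration is good to about 2 mm. A picture is of the moment at which its call begins. There is no depth.
- close_job(): hands the job in, once; it reports no verdict.
The state is a dict: "t": time; "q": joint angles; "dq": joint speeds; "joint_torque": joint torques, N m; "tool_pos": TCP position; "orientation": TCP orientation; "force": force on the tool from outside, world axes, zero at the start; "wrist_torque": the same for the moment, N m; "opening": finger opening in m.
Only numpy, scipy, OpenCV 4.12 (cv2) and the standard library are available. Lean on these libraries where they do the work, as an engineer would, in place of code of your own. Each camera call takes 0.05 s, during which the arm holds its last target.

## Working session

There is one attempt and no reset: what is moved stays moved. The work goes in short steps, Python scripts to look and compute and a tool call to move; the robot and the scene stay as the last step left them, time stands still between calls to the robot, and variables do not carry over. Pictures are saved under pics/ and viewed, and the job is handed in when it is done.

Besides the shell and the picture viewer there is one more tool, called after "Request:" as a command line: name --pt "numbers of a row" for each row, then --argument value for the rest. move_arm: Moves the arm, as the interface text tells. Shift numbers are shares of 10 cm and turn numbers shares of 180 degrees, none past 1 either way. Its arguments: {"type":"object","properties":{"series":{"type":"array","items":{"type":"array","items":{"type":"number"}}},"squeeze":{"type":"number"}},"required":["series"]}

```bash
ls; mkdir -p pics
python3 - <<'E'
from plant import *
import cv2
s=read_state(); print(s)
for n in("top","side"):
    c=read_camera(n); cv2.imwrite(f"pics/{n}0.png",c["frame"][:,:,::-1]); print(n,c["K"],c["rvec"],c["tvec"])
E
```

```text
pics
{'t': 0.0, 'q': array([ 1.11455255e+00,  1.31152149e-01,  1.48925947e+00, -2.91574812e-05,
        1.52297748e+00, -8.53560140e-02]), 'dq': array([-0.00261801,  0.00178891, -0.00193206, -0.00037473,  0.00073821,
        0.00029567]), 'joint_torque': array([-1.39107860e-04, -5.59846795e+01, -4.91747618e+01,  7.68121378e-02,
        3.56419827e-02, -1.85162667e-04]), 'tool_pos': array([0.21718527, 0.55871725, 0.2176037 ]), 'orientation': array([-5.79169876e-01, -3.08728300e+00,  2.73085716e-03]), 'force': array([-0.41699314, -0.37577037, -0.14999756]), 'wrist_torque': array([-0.01264904, -0.00898198,  0.02252509]), 'opening': 0.09293143404172757}
top [[473.20315377   0.         269.81020558]
 [  0.         473.20315377 207.85676475]
 [  0.           0.           1.        ]] [ 2.15547044 -2.1187598   0.14431808] [-0.01179784  0.55842141  1.11006496]
side [[449.32020812   0.         280.38971512]
 [  0.         449.32020812 208.29299694]
 [  0.           0.           1.        ]] [ 0.55020156 -2.77566019  0.99370405] [0.51356754 0.20071053 1.21039954]
```

View pics/top0.png

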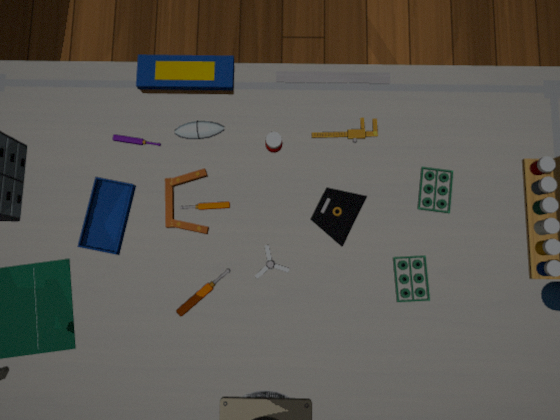

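View pics/side0.png

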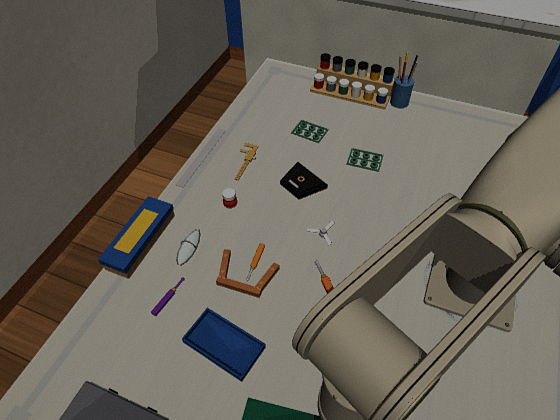

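```bash
cat > h.py <<'E'
import numpy as np, cv2, json
from plant import *
def proj(c,P):
    return cv2.projectPoints(np.array(P,float).reshape(-1,3),c["rvec"],c["tvec"],c["K"],None)[0].reshape(-1,2)
def back(c,uv,z):
    R=cv2.Rodrigues(c["rvec"])[0]; C=-R.T@c["tvec"]
    uv=np.array(uv,float).reshape(-1,2)
    d=(np.linalg.inv(c["K"])@np.c_[uv,np.ones(len(uv))].T).T@R
    return C+d*((z-C[2])/d[:,2])[:,None]
def tri(c1,p1,c2,p2):
    # two-view triangulation
    P=[c["K"]@np.c_[cv2.Rodrigues(c["rvec"])[0],c["tvec"]] for c in(c1,c2)]
    X=cv2.triangulatePoints(P[0],P[1],np.array(p1,float).reshape(2,1),np.array(p2,float).reshape(2,1)).ravel()
    return X[:3]/X[3]
def crop(c,name,x0,y0,x1,y1,k):
    im=cv2.resize(c["frame"][y0:y1,x0:x1,::-1],None,fx=k,fy=k,interpolation=cv2.INTER_CUBIC)
    im=np.clip(im.astype(float)*1.5,0,255).astype(np.uint8)
    cv2.imwrite(f"pics/{name}.png",im)
E
python3 - <<'E'
from h import *
import pickle
t=read_camera("top"); s=read_camera("side")
pickle.dump((t,s),open("c0.pkl","wb"))
for c in(t,s):
    R=cv2.Rodrigues(c["rvec"])[0]; print(-R.T@c["tvec"]); print(proj(c,[[0,0,0],[.217,.559,.219],[.5,0,0],[.5,.3,0]]))
crop(t,"t1",60,100,400,330,2.3)
crop(s,"s1",130,120,380,390,2.2)
E
```

```text
[ 0.38743915 -0.02024764  1.18055021]
[[264.7809736  445.90298867]
 [-18.60802821 360.94566293]
 [268.72345717 233.4489875 ]
 [149.36674777 231.43706935]]
[0.22681649 0.76130481 1.06680487]
[[471.03443035 282.80004691]
 [336.33198784 440.4626901 ]
 [297.91151458 226.8867956 ]
 [255.87877751 312.63103965]]
```

View pics/t1.png

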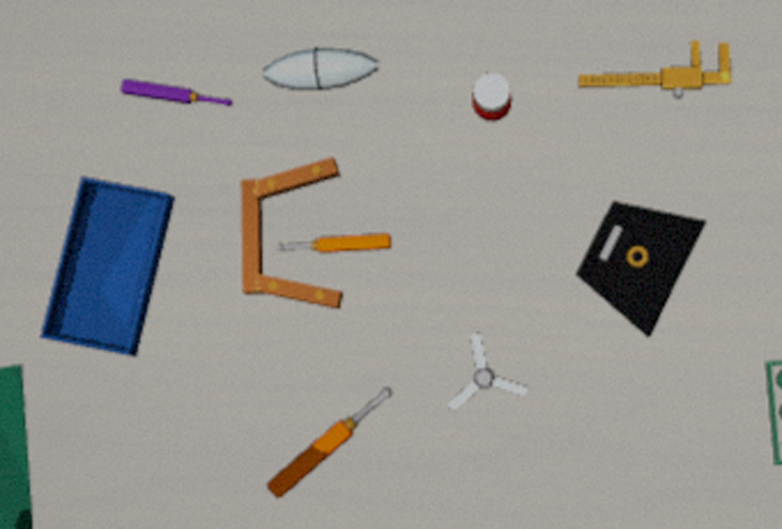

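View pics/s1.png

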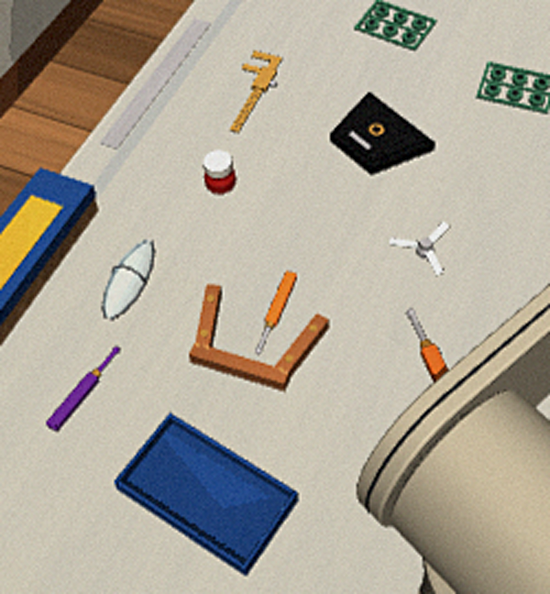

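```bash
cat > fit.py <<'E'
from h import *
from scipy.optimize import minimize
S=4
def tf(p,pts):
    c,s=np.cos(p[2]),np.sin(p[2]); pts=np.asarray(pts,float)
    return np.c_[p[0]+c*pts[:,0]-s*pts[:,1],p[1]+s*pts[:,0]+c*pts[:,1],pts[:,2]]
def prism(poly,z0,z1): 
    return np.array([(x,y,z) for z in(z0,z1) for x,y in poly])
def rend(c,parts,p,box):
    x0,y0,x1,y1=box; m=np.zeros(((y1-y0)*S,(x1-x0)*S),np.uint8)
    for q in parts:
        uv=(proj(c,tf(p,q))-[x0,y0]+.5)*S-.5
        h=cv2.convexHull(np.round(uv*16).astype(np.int32))
        cv2.fillConvexPoly(m,h,255,shift=4)
    return cv2.resize(m,(x1-x0,y1-y0),interpolation=cv2.INTER_AREA)/255.
def hsv(c): return cv2.cvtColor(cv2.GaussianBlur(c["frame"],(3,3),0.6),cv2.COLOR_RGB2HSV).astype(int)
def near(c,p,r):
    uv=proj(c,[[p[0]+a*r,p[1]+b*r,.01] for a in(-1,1) for b in(-1,1)])
    a=np.maximum(uv.min(0).astype(int),0); b=np.minimum(uv.max(0).astype(int)+1,[560,420]); return (*a,*b)
def fit(cams,maskf,parts,p0,r):
    D=[]
    for c in cams:
        b=near(c,p0,r); m=maskf(c)[b[1]:b[3],b[0]:b[2]].astype(float); D.append((c,b,m))
    def cost(p): return sum(np.abs(rend(c,parts,p,b)-m).sum() for c,b,m in D)
    best=None
    for st in(.01,.002):
        sx=[p0]+[np.array(p0)+d for d in np.diag([st,st,st*6])]
        o=minimize(cost,p0,method="Nelder-Mead",options=dict(initial_simplex=np.array(sx),xatol=1e-5,fatol=.01,maxiter=400)); p0=o.x
    return o.x,o.fun,[(rend(c,parts,o.x,b).sum(),m.sum()) for c,b,m in D]
trap=[(.05,.044),(.05,-.044),(-.05,-.07),(-.05,.07)]
ins=[(.047,.041),(.047,-.041),(-.047,-.066),(-.047,.066)]
BASE=[np.r_[prism(trap,0,.018),prism(ins,.018,.024)]]
def yi(x): return .057-.2605*x
n=.018/np.cos(np.radians(14.6)); 
side=[(-.03,yi(-.03)),(.073,yi(.073)),(.073,yi(.073)+n),(-.03,yi(-.03)+n)]
a=yi(.055)+n
CR=[prism(side,0,.02),prism([(x,-y) for x,y in side],0,.02),prism([(.055,a),(.073,a),(.073,-a),(.055,-a)],0,.02)]
TRAY=[prism([(.09,.05),(.09,-.05),(-.09,-.05),(-.09,.05)],0,.022)]
HAND=[prism([(.04,.008),(.04,-.008),(-.04,-.008),(-.04,.008)],0,.013)]
def mbase(c):
    h=hsv(c); m=(h[...,2]<55); return cv2.morphologyEx(m.astype(np.uint8),cv2.MORPH_CLOSE,np.ones((9,9)))>0
def mcr(c):
    h=hsv(c); return (h[...,0]<14)&(h[...,1]>110)&(h[...,2]>40)
def mtray(c):
    h=hsv(c); return (h[...,0]>95)&(h[...,0]<130)&(h[...,1]>110)
def mor(c):
    h=hsv(c); return (h[...,0]>=10)&(h[...,0]<25)&(h[...,1]>170)&(h[...,2]>90)
E
python3 - <<'E'
from fit import *
import pickle
t,s=pickle.load(open("c0.pkl","rb"))
ht=hsv(t);print("wall",ht[183,188],ht[200,170],"hand",ht[206,215],"base",ht[200,350],"tray",ht[215,105],"glass",ht[230,300])
hs=hsv(s); print("wall",hs[285,245],hs[270,225],"hand",hs[255,258],"base",hs[185,310],"tray",hs[340,220],"glass",hs[270,300])
for n,px in dict(base=(338,215),cr=(190,205),tray=(107,215),h=(212,206)).items(): print(n,back(t,[px],.012))
for c,nm in((t,'t'),(s,'s')):
    m=np.zeros((420,560,3),np.uint8)
    for k,f in enumerate((mbase,mcr,mtray)): m[...,k][f(c)]=255
    m[mor(c)]=255
    cv2.imwrite(f"pics/m{nm}.png",m)
E
```

```text
wall [ 17  17 103] [ 13 185 106] hand [ 19 251 123] base [90 46 11] tray [107 204  85] glass [ 20  14 112]
wall [ 11 182 118] [ 12 181 110] hand [ 14 210 152] base [150  32   8] tray [109 190  79] glass [ 21  24 136]
base [[ 0.54778669 -0.17164529  0.012     ]]
cr [[0.56700467 0.19834137 0.012     ]]
tray [[0.53832864 0.40546731 0.012     ]]
h [[0.56536144 0.14304435 0.012     ]]
```

View pics/mt.png

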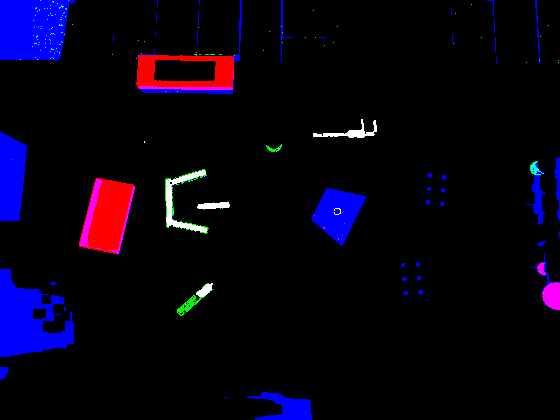

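View pics/ms.png

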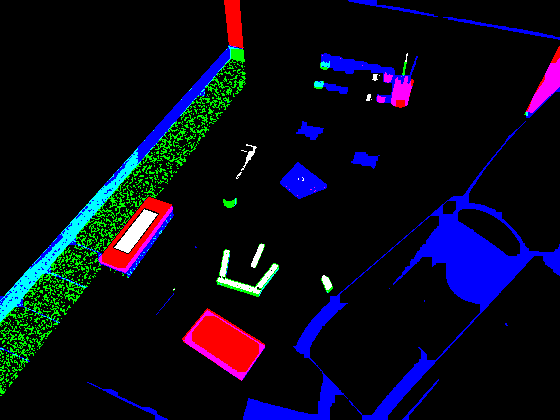

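```bash
cat >> fit.py <<'E'
def comp(f,P):
    def g(c):
        k,l,st,ce=cv2.connectedComponentsWithStats(f(c).astype(np.uint8))
        u=proj(c,[P])[0]; 
        d=[min(np.hypot(*(np.argwhere(l==i)[:,::-1]-u).T)) if st[i,4]>30 else 1e9 for i in range(1,k)]
        return l==1+int(np.argmin(d))
    return g
def mbr(c):
    h=hsv(c); return (h[...,0]<26)&(h[...,1]>100)&(h[...,2]>35)
E
python3 - <<'E'
from fit import *
import pickle
t,s=pickle.load(open("c0.pkl","rb"))
jobs=dict(base=(mbase,BASE,[.548,-.17,1.1],.1),cr=(comp(mbr,[.567,.245,.01]),CR,[.567,.19,1.57],.12),
 tray=(mtray,TRAY,[.538,.405,-.25],.15),hand=(comp(mbr,[.565,.13,.01]),HAND,[.565,.13,1.57],.06))
for n,(f,parts,p0,r) in jobs.items():
    for cams in((t,),(s,),(t,s)):
        p,e,a=fit(cams,f,parts,p0,r); print(n,p.round(4),round(e,1),np.round(a,0).tolist())
E
```

```text
base [ 0.5559 -0.1669  1.1197] 79.4 [[1904.0, 1825.0]]
base [ 0.5563 -0.1651  1.1131] 63.0 [[1016.0, 954.0]]
base [ 0.5562 -0.1663  1.1111] 149.5 [[1905.0, 1825.0], [1017.0, 954.0]]
cr [0.5772 0.1879 1.6216] 102.2 [[1041.0, 946.0]]
cr [0.5775 0.188  1.6341] 86.1 [[934.0, 855.0]]
cr [0.5773 0.188  1.6331] 195.8 [[1046.0, 946.0], [939.0, 855.0]]
tray [ 0.5383  0.4064 -0.1647] 195.2 [[3117.0, 2922.0]]
tray [ 0.5392  0.407  -0.1846] 158.7 [[3199.0, 3042.0]]
tray [ 0.5385  0.4067 -0.1794] 359.7 [[3121.0, 2922.0], [3203.0, 3042.0]]
hand [0.5681 0.1409 1.6466] 28.8 [[240.0, 223.0]]
hand [0.5682 0.1419 1.6598] 26.3 [[184.0, 159.0]]
hand [0.5684 0.1409 1.6581] 57.1 [[240.0, 223.0], [185.0, 159.0]]
```

Run:
```python
from fit import *
import pickle
t,s=pickle.load(open("c0.pkl","rb"))
out=[]
fits=[(BASE,[.5562,-.1663,1.1111]),(CR,[.5773,.188,1.6331]),(TRAY,[.5385,.4067,-.1794]),(HAND,[.5684,.1409,1.658]),(TRAY,[.5385,.4067,-.235])]
for c,box in((t,(70,160,390,270)),(s,(170,150,340,390))):
    im=cv2.resize(c["frame"][box[1]:box[3],box[0]:box[2],::-1],None,fx=2.4,fy=2.4,interpolation=cv2.INTER_CUBIC); im=np.clip(im*1.5,0,255).astype(np.uint8)
    for k,(parts,p) in enumerate(fits):
        for q in parts:
            uv=(proj(c,tf(p,q))-[box[0],box[1]]+.5)*2.4-.5
            cv2.polylines(im,[cv2.convexHull(uv.astype(np.int32))],True,(0,255,0) if k<4 else (0,0,255),1)
    out.append(im)
cv2.imwrite("pics/o_t.png",out[0]);cv2.imwrite("pics/o_s.png",out[1])
for c in(t,s):
    m=mtray(c); k,l,st,ce=cv2.connectedComponentsWithStats(m.astype(np.uint8)); i=l[tuple(proj(c,[[.5385,.4067,.005]])[0].astype(int)[::-1])]
    cn=cv2.findContours((l==i).astype(np.uint8),cv2.RETR_EXTERNAL,cv2.CHAIN_APPROX_NONE)[0][0]
    ap=cv2.approxPolyDP(cn,8,True).reshape(-1,2); P=back(c,ap,.022); print(ap.tolist(),P.round(3).tolist());
```

```text
[[96, 178], [79, 246], [118, 253], [134, 186]] [[0.63, 0.436, 0.022], [0.459, 0.466, 0.022], [0.444, 0.368, 0.022], [0.611, 0.339, 0.022]]
[[207, 308], [182, 339], [241, 380], [264, 344]] [[0.615, 0.345, 0.022], [0.632, 0.442, 0.022], [0.456, 0.475, 0.022], [0.442, 0.377, 0.022]]
```

View pics/o_t.png

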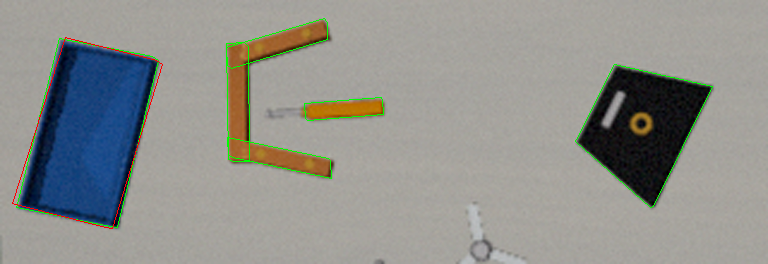

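View pics/o_s.png

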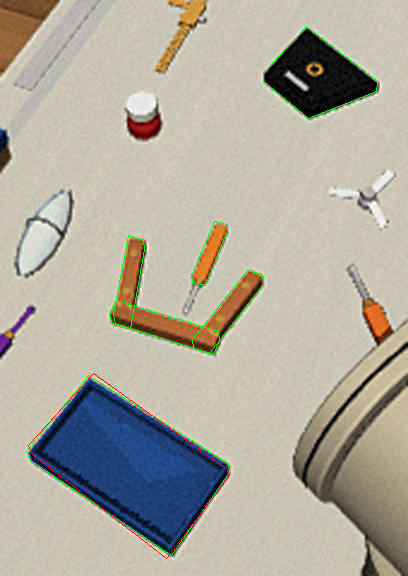

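```bash
cat >> h.py <<'E'
from scipy.spatial.transform import Rotation as Ro
def plan(pos,yaw_y,ref=None):
    """pos target TCP, yaw_y direction of tool y in world (mod pi), tool down"""
    st=read_state(); R0=Ro.from_rotvec(st["orientation"]); p0=st["tool_pos"]
    best=None
    for k in(0,np.pi):
        y=np.array([np.cos(yaw_y+k),np.sin(yaw_y+k),0]); z=np.array([0,0,-1.]); x=np.cross(y,z)
        r=(R0.inv()*Ro.from_matrix(np.c_[x,y,z])).as_rotvec()
        if best is None or np.linalg.norm(r)<np.linalg.norm(best): best=r
    d=R0.inv().apply(np.array(pos)-p0)
    print("t",round(st["t"],2),"tcp",p0.round(4),"yaxis yaw",np.degrees(np.arctan2(*R0.as_matrix()[:2,1][::-1])).round(2),"z-tilt",R0.as_matrix()[:,2].round(4),"F",st["force"].round(1),"open",round(st["opening"],4),"q6",st["q"].round(2))
    print("shift(/0.1)",(d/.1).round(3),"turn(/180)",(best/np.pi).round(4))
E
python3 -c "
from h import *
plan([.5684,.1409,.1],.087)"
```

```text
t 0.2 tcp [0.2172 0.5589 0.218 ] yaxis yaw 68.76 z-tilt [-5.e-04 -1.e-03 -1.e+00] F [-0.1 -0.2 -0.8] open 0.093 q6 [ 1.11  0.13  1.49 -0.    1.52 -0.09]
shift(/0.1) [-4.788 -2.623  1.183] turn(/180) [-3.000e-04  2.000e-04  3.543e-01]
```

Request:
move_arm --pt "-0.4 -0.22 0 0 0 0 0.1" --pt "-0.8 -0.44 0 0 0 0 0.1" --pt "-0.96 -0.525 0 0 0 0 0.1"

```text
t: 0.5
tool_pos: [0.2896, 0.473, 0.2183]
orientation: [0.581, 3.087, -0.002]
force: [-0.6, 0.7, -0.2]
opening: 0.0738
```

Request:
move_arm --pt "-0.4 -0.22 0 0 0 0 0.1" --pt "-0.8 -0.44 0 0 0 0 0.1" --pt "-0.96 -0.525 0 0 0 0 0.1"

```text
t: 0.8
tool_pos: [0.3602, 0.389, 0.2185]
orientation: [0.582, 3.086, -0.001]
force: [0.3, 0.2, 0.1]
opening: 0.0524
```

Request:
move_arm --pt "-0.4 -0.22 0 0 0 0 0.1" --pt "-0.8 -0.44 0 0 0 0 0.1" --pt "-0.96 -0.525 0 0 0 0 0.1"

```text
t: 1.1
tool_pos: [0.4306, 0.3052, 0.2185]
orientation: [0.583, 3.086, -0.001]
force: [-0.0, 0.3, 0.6]
opening: 0.051
```

Request:
move_arm --pt "-0.4 -0.22 0 0 0 0 0.1" --pt "-0.8 -0.44 0 0 0 0 0.1" --pt "-0.96 -0.525 0 0 0 0 0.1"

```text
t: 1.4
tool_pos: [0.501, 0.2213, 0.2184]
orientation: [0.583, 3.086, -0.002]
force: [0.2, -0.5, 0.3]
opening: 0.0515
```

```bash
python3 -c "
from h import *
plan([.5684,.1409,.1],.087)"
```

```text
t 1.4 tcp [0.501  0.2213 0.2184] yaxis yaw 68.61 z-tilt [ 4.0e-04 -1.1e-03 -1.0e+00] F [ 0.2 -0.5  0.3] open 0.0515 q6 [ 0.32 -0.01  1.64 -0.    1.52 -0.87]
shift(/0.1) [-0.919 -0.502  1.185] turn(/180) [-1.000e-04  4.000e-04  3.535e-01]
```

Request:
move_arm --pt "-0.4 -0.22 0.1 0 0 0.047 0.1" --pt "-0.8 -0.44 0.3 0 0 0.094 0.1" --pt "-0.92 -0.502 0.5 0 0 0.141 0.1" --pt "-0.92 -0.502 0.7 0 0 0.188 0.1" --pt "-0.92 -0.502 0.8 0 0 0.235 0.1" --pt "-0.92 -0.502 0.9 0 0 0.282 0.1" --pt "-0.92 -0.502 1 0 0 0.329 0.1" --pt "-0.92 -0.502 1 0 0 0.3535 0.1"

```text
t: 2.2
tool_pos: [0.5654, 0.1439, 0.1164]
orientation: [-2.125, -2.311, 0.004]
force: [-0.1, 0.2, -0.1]
opening: 0.0516
```

Run:
```python
from fit import *
import pickle
t=read_camera("top"); s=read_camera("side"); crop(t,"t2",100,130,380,300,2.8); crop(s,"s2",170,180,370,360,3)
plan([.5684,.1409,.004],.087)
```

```text
t 2.3 tcp [0.5663 0.1441 0.1179] yaxis yaw 5.06 z-tilt [-1.3e-03 -2.0e-04 -1.0e+00] F [-1.3 -0.5  1. ] open 0.0514 q6 [ 0.16  0.16  1.64 -0.    1.34  0.07]
shift(/0.1) [-0.034  0.02   1.139] turn(/180) [-0.0004  0.      0.0004]
```

View pics/s2.png

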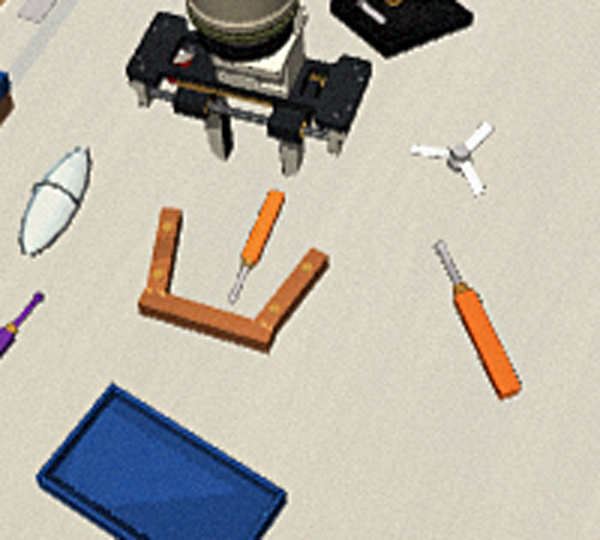

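View pics/t2.png

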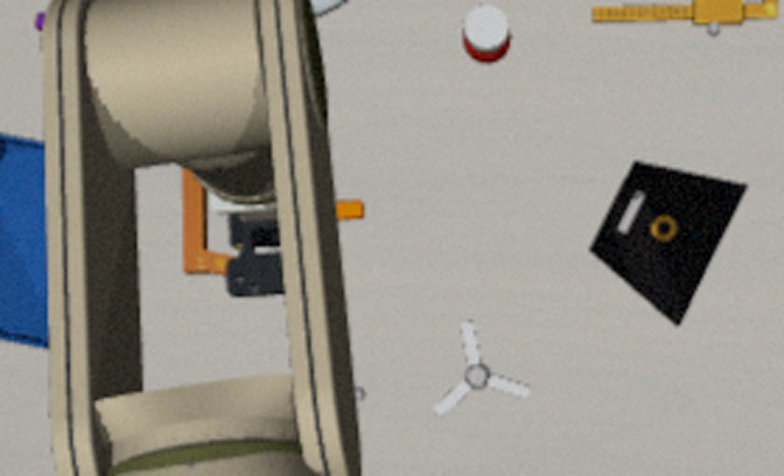

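Request:
move_arm --pt "-0.03 0.02 0.3 0 0 0 0.1" --pt "-0.03 0.02 0.6 0 0 0 0.1" --pt "-0.03 0.02 0.85 0 0 0 0.1" --pt "-0.03 0.02 1 0 0 0 0.1" --pt "-0.03 0.02 1 0 0 0 0.1"

```text
t: 2.8
tool_pos: [0.5671, 0.1411, 0.0163]
orientation: [-2.116, -2.318, 0.005]
force: [-0.7, -0.1, 0.2]
opening: 0.0511
```

```bash
python3 -c "
from h import *
plan([.5684,.1409,.005],.087)"
```

```text
t 2.8 tcp [0.5671 0.1411 0.0163] yaxis yaw 5.21 z-tilt [-4.2e-03 -7.0e-04 -1.0e+00] F [-0.7 -0.1  0.2] open 0.0511 q6 [ 0.16  0.28  1.71 -0.    1.16  0.07]
shift(/0.1) [-0.003  0.013  0.112] turn(/180) [-0.0014  0.0001  0.0013]
```

Request:
move_arm --pt "0 0.01 0.06 0 0 0 0.1" --pt "0 0.01 0.11 0 0 0 0.1" --pt "0 0.01 0.11 0 0 0 -1" --pt "0 0.01 0.11 0 0 0 -1" --pt "0 0.01 0.11 0 0 0 -1" --pt "0 0.01 0.11 0 0 0 -1" --pt "0 0.01 0.11 0 0 0 -1" --pt "0 0.01 0.11 0 0 0 -1" --squeeze 15

```text
t: 3.6
tool_pos: [0.5702, 0.1415, 0.0079]
orientation: [2.12, 2.318, 0.0]
force: [-0.9, -0.2, 2.3]
opening: 0.0156
```

Request:
move_arm --pt "0 0 -0.2 0 0 0 -1" --pt "0 0 -0.5 0 0 0 -1" --pt "0 0 -0.8 0 0 0 -1" --pt "0 0 -0.9 0 0 0 -1"

```text
t: 4.0
tool_pos: [0.5721, 0.1419, 0.1013]
orientation: [2.118, 2.316, 0.006]
force: [0.5, -0.2, -0.6]
opening: 0.0156
```

Run:
```python
from h import *
a=-.179+np.pi   # candidates for burnisher axis
s=read_camera("side"); crop(s,"s3",170,180,370,360,3)
T=np.array([.5385,.4067])
for yb in(-.179,-.179+np.pi):
    o=T-.0225*np.array([np.cos(yb),np.sin(yb)])
    plan([*o,.1],yb-np.pi/2)
```

```text
t 4.05 tcp [0.5724 0.1419 0.1016] yaxis yaw 5.13 z-tilt [ 5.7e-03  9.0e-04 -1.0e+00] F [1.3 0.7 1. ] open 0.0156 q6 [0.16 0.18 1.65 0.   1.3  0.07]
shift(/0.1) [ 2.727 -0.318  0.015] turn(/180) [ 0.0017  0.0011 -0.4145]
t 4.05 tcp [0.5724 0.1419 0.1016] yaxis yaw 5.13 z-tilt [ 5.7e-03  9.0e-04 -1.0e+00] F [1.3 0.7 1. ] open 0.0156 q6 [0.16 0.18 1.65 0.   1.3  0.07]
shift(/0.1) [2.608 0.116 0.017] turn(/180) [ 0.0017  0.0011 -0.4145]
```

View pics/s3.png

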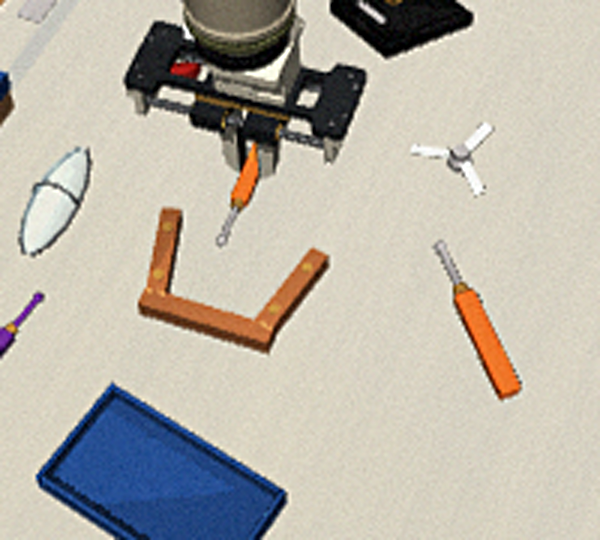

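Request:
move_arm --pt "0.4 0.02 0 0 0 0 -1" --pt "0.8 0.03 0 0 0 0 -1" --pt "1 0.045 0 0 0 0 -1"

```text
t: 4.35
tool_pos: [0.5642, 0.2438, 0.0957]
orientation: [-2.118, -2.318, 0.002]
force: [0.6, -0.5, 0.1]
opening: 0.0158
```

Request:
move_arm --pt "0.4 0.02 0 0 0 0 -1" --pt "0.8 0.03 0 0 0 0 -1" --pt "0.9 0.04 0 0 0 -0.04 -1" --pt "0.9 0.04 0 0 0 -0.085 -1" --pt "0.9 0.04 0 0 0 -0.13 -1" --pt "0.9 0.04 0 0 0 -0.175 -1" --pt "0.9 0.04 0 0 0 -0.22 -1"

```text
t: 5.05
tool_pos: [0.5605, 0.3311, 0.0952]
orientation: [-1.2, -2.901, 0.003]
force: [-0.4, 0.4, -0.1]
opening: 0.0157
```

```bash
cat > tray.py <<'E'
from h import *
import sys
T=np.array([.5385,.4067]); yb=-.179+np.pi
o=T-.0225*np.array([np.cos(yb),np.sin(yb)])
plan([*o,float(sys.argv[1])],yb-np.pi/2)
E
python3 tray.py .06
```

```text
t 5.05 tcp [0.5605 0.3311 0.0952] yaxis yaw 45.07 z-tilt [-0.0025 -0.0013 -1.    ] F [-0.4  0.4 -0.1] open 0.0157 q6 [ 0.45  0.35  1.46 -0.    1.33 -0.33]
shift(/0.1) [0.504 0.509 0.351] turn(/180) [-0.0007 -0.0005 -0.1926]
```

Request:
move_arm --pt "0.25 0.25 0 0 0 -0.045 -1" --pt "0.504 0.509 0 0 0 -0.09 -1" --pt "0.504 0.509 0.1 0 0 -0.135 -1" --pt "0.504 0.509 0.3 0 0 -0.18 -1" --pt "0.504 0.509 0.5 0 0 -0.1926 -1" --pt "0.504 0.509 0.5 0 0 -0.1926 -1"

```text
t: 5.65
tool_pos: [0.5588, 0.4012, 0.0414]
orientation: [-0.289, -3.121, 0.008]
force: [-0.3, 0.1, -1.6]
opening: 0.0158
```

```bash
python3 tray.py .014; python3 -c "
from h import *
s=read_camera('side'); crop(s,'s4',150,180,370,400,2.7)"
```

```text
t 5.65 tcp [0.5588 0.4012 0.0414] yaxis yaw 79.44 z-tilt [-0.0076 -0.0047 -1.    ] F [-0.3  0.1 -1.6] open 0.0158 q6 [ 0.55  0.51  1.36 -0.    1.28 -0.84]
shift(/0.1) [-0.018  0.02   0.274] turn(/180) [-0.0019 -0.0021 -0.0017]
```

View pics/s4.png

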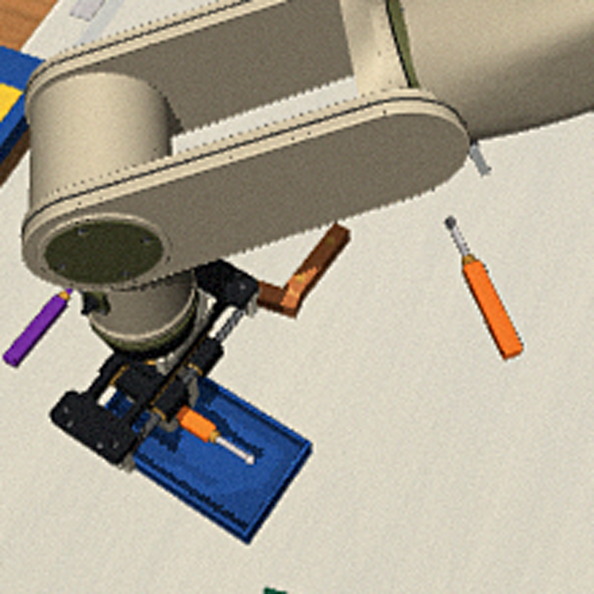

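Request:
move_arm --pt "-0.018 0.02 0.15 0 0 0 -1" --pt "-0.018 0.02 0.25 0 0 0 -1" --pt "-0.018 0.02 0.27 0 0 0 -1" --pt "-0.018 0.02 0.27 0 0 0 -1"

```text
t: 6.1
tool_pos: [0.564, 0.4045, 0.0199]
orientation: [-0.291, -3.127, 0.001]
force: [0.5, -0.2, -0.8]
opening: 0.016
```

Request:
move_arm --pt "0 0 0 0 0 0 -0.35" --pt "0 0 0 0 0 0 -0.35" --pt "0 0 0 0 0 0 -0.35"

```text
t: 6.4
tool_pos: [0.5648, 0.4051, 0.0215]
orientation: [0.29, 3.127, 0.001]
force: [-0.2, 0.2, -0.2]
opening: 0.0294
```

Request:
move_arm --pt "0 0 -0.15 0 0 0 -0.35" --pt "0 0 -0.5 0 0 0 -0.35" --pt "0 0 -0.9 0 0 0 -0.35" --pt "0 0 -1 0 0 0 -0.35"

```text
t: 6.8
tool_pos: [0.5674, 0.4067, 0.1287]
orientation: [0.29, 3.12, 0.009]
force: [0.6, 0.0, 2.0]
opening: 0.03
```

Run:
```python
from h import *
s=read_camera('side'); crop(s,'s5',150,180,370,400,2.7)
plan([.45,.10,.12],1.111-np.pi/2)
```

```text
t 6.85 tcp [0.5674 0.4067 0.1285] yaxis yaw 79.4 z-tilt [ 0.0086  0.0053 -0.9999] F [1.8 0.3 1.3] open 0.03 q6 [ 0.55  0.43  1.29  0.    1.4  -0.84]
shift(/0.1) [ 0.59  -3.231  0.058] turn(/180) [ 3.000e-04  3.400e-03 -4.126e-01]
```

View pics/s5.png

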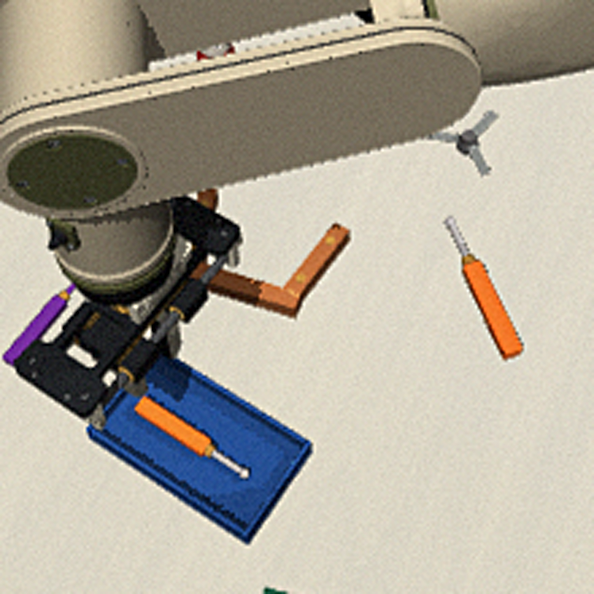

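Request:
move_arm --pt "0 -0.4 0 0 0 0.04 0.3" --pt "0 -0.8 0 0 0 0.085 0.5" --pt "0 -1 0 0 0 0.13 0.72"

```text
t: 7.15
tool_pos: [0.5448, 0.3038, 0.1196]
orientation: [-0.928, -3.0, 0.003]
force: [1.1, -0.0, -0.4]
opening: 0.0494
```

Run:
```python
from h import *
import pickle
t,s=pickle.load(open("c0.pkl","rb"))
print("rotor",back(t,[[270,264]],.015),back(s,[[324,232]],.015),"jar",back(t,[[274,140]],.05),back(s,[[229,193]],.05))
plan([.517,-.245,.13],.2)
plan([.517,-.245,.13],-.459)
```

```text
rotor [[ 0.423635   -0.00476877  0.015     ]] [[ 0.41929004 -0.0005386   0.015     ]] jar [[ 0.72687699 -0.00960445  0.05      ]] [[ 0.72650433 -0.00540843  0.05      ]]
t 7.15 tcp [0.5448 0.3038 0.1196] yaxis yaw 55.62 z-tilt [-0.0017 -0.0016 -1.    ] F [ 1.1 -0.  -0.4] open 0.0494 q6 [ 0.43  0.26  1.52 -0.    1.36 -0.54]
shift(/0.1) [-2.869 -4.686 -0.095] turn(/180) [-7.000e-04  1.000e-04  2.453e-01]
t 7.15 tcp [0.5448 0.3038 0.1196] yaxis yaw 55.62 z-tilt [-0.0017 -0.0016 -1.    ] F [ 1.1 -0.  -0.4] open 0.0494 q6 [ 0.43  0.26  1.52 -0.    1.36 -0.54]
shift(/0.1) [-2.869 -4.686 -0.095] turn(/180) [-7.000e-04  4.000e-04  4.551e-01]
```

Request:
move_arm --pt "-0.25 -0.4 0 0 0 0.04 0.72" --pt "-0.5 -0.8 0 0 0 0.085 0.72" --pt "-0.57 -0.94 -0.05 0 0 0.13 0.72" --pt "-0.57 -0.94 -0.05 0 0 0.175 0.72" --pt "-0.57 -0.94 -0.05 0 0 0.22 0.72" --pt "-0.57 -0.94 -0.05 0 0 0.265 0.72" --pt "-0.57 -0.94 -0.05 0 0 0.31 0.72" --pt "-0.57 -0.94 -0.05 0 0 0.355 0.72"

```text
t: 7.95
tool_pos: [0.5401, 0.1965, 0.1249]
orientation: [-2.375, -2.056, 0.002]
force: [-0.4, -0.2, 0.9]
opening: 0.0797
```

```bash
python3 -c "
from h import *
plan([.517,-.245,.13],-.459)"
```

```text
t 7.95 tcp [0.5401 0.1965 0.1249] yaxis yaw -8.24 z-tilt [-1.1e-03 -3.0e-04 -1.0e+00] F [-0.4 -0.2  0.9] open 0.0797 q6 [ 0.26  0.13  1.67 -0.    1.35  0.4 ]
shift(/0.1) [-4.402  0.405 -0.049] turn(/180) [-0.0003  0.0002  0.1003]
```

Request:
move_arm --pt "-0.4 0.04 0 0 0 0 0.72" --pt "-0.8 0.08 0 0 0 0 0.72" --pt "-0.98 0.09 -0.02 0 0 0 0.72"

```text
t: 8.25
tool_pos: [0.5351, 0.0958, 0.1266]
orientation: [-2.37, -2.062, 0.003]
force: [0.5, 0.4, -0.3]
opening: 0.0799
```

Request:
move_arm --pt "-0.4 0.04 0 0 0 0 0.72" --pt "-0.8 0.08 0 0 0 0 0.72" --pt "-0.98 0.09 -0.02 0 0 0 0.72"

```text
t: 8.55
tool_pos: [0.5305, -0.0027, 0.1288]
orientation: [-2.371, -2.061, 0.002]
force: [0.5, 0.9, 0.5]
opening: 0.0794
```

Request:
move_arm --pt "-0.4 0.04 0 0 0 0 0.72" --pt "-0.8 0.08 0 0 0 0 0.72" --pt "-0.98 0.09 -0.02 0 0 0 0.72"

```text
t: 8.85
tool_pos: [0.5259, -0.101, 0.1309]
orientation: [-2.371, -2.061, 0.002]
force: [-0.8, -0.1, 0.4]
opening: 0.08
```

Request:
move_arm --pt "-0.4 0.04 0 0 0 0 0.72" --pt "-0.8 0.08 0 0 0 0 0.72" --pt "-0.98 0.09 0 0 0 0 0.72"

```text
t: 9.15
tool_pos: [0.5216, -0.1994, 0.1312]
orientation: [2.371, 2.061, -0.001]
force: [-0.1, 0.2, -0.2]
opening: 0.0797
```

```bash
python3 -c "
from h import *
plan([.517,-.245,.05],-.459)"
```

```text
t 9.15 tcp [ 0.5216 -0.1994  0.1312] yaxis yaw -8.01 z-tilt [-6.e-04 -7.e-04 -1.e+00] F [-0.1  0.2 -0.2] open 0.0797 q6 [-0.46  0.08  1.71 -0.    1.36 -0.32]
shift(/0.1) [-0.457  0.019  0.812] turn(/180) [-1.000e-04  3.000e-04  1.016e-01]
```

Request:
move_arm --pt "-0.3 0.02 0 0 0 0.04 0.72" --pt "-0.47 0.02 0 0 0 0.08 0.72" --pt "-0.47 0.02 0.2 0 0 0.1016 0.72" --pt "-0.47 0.02 0.5 0 0 0.1016 0.72" --pt "-0.47 0.02 0.8 0 0 0.1016 0.72" --pt "-0.47 0.02 0.8 0 0 0.1016 0.72"

```text
t: 9.75
tool_pos: [0.5139, -0.2412, 0.0463]
orientation: [-2.66, -1.656, 0.007]
force: [-0.6, -0.1, -0.5]
opening: 0.0798
```

Run:
```python
from fit import *
t=read_camera("top"); s=read_camera("side"); crop(t,"t6",240,130,460,300,3); crop(s,"s6",200,60,420,260,2.8)
plan([.517,-.245,.008],-.459)
```

```text
t 9.85 tcp [ 0.5171 -0.2429  0.0512] yaxis yaw -26.19 z-tilt [-0.0019  0.0011 -1.    ] F [1.2 0.7 1.3] open 0.08 q6 [-0.53  0.2   1.73  0.    1.22 -0.07]
shift(/0.1) [-0.019  0.009  0.432] turn(/180) [-0.0007 -0.      0.0006]
```

View pics/s6.png

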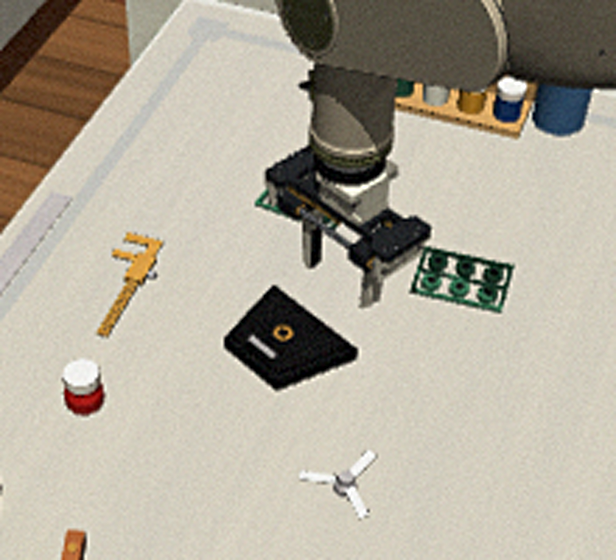

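View pics/t6.png

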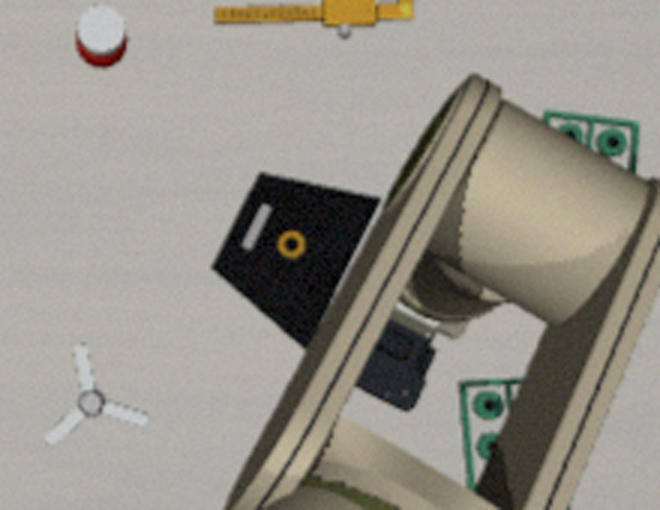

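Request:
move_arm --pt "0 0 0.15 0 0 0 0.72" --pt "0 0 0.3 0 0 0 0.72" --pt "0 0 0.4 0 0 0 0.72" --pt "0 0 0.43 0 0 0 0.72" --pt "0 0 0.43 0 0 0 0.72"

```text
t: 10.35
tool_pos: [0.5173, -0.243, 0.0077]
orientation: [-2.666, -1.66, 0.001]
force: [0.1, -0.1, 1.0]
opening: 0.08
```

```bash
cat > push.py <<'E'
from fit import *
C=np.array([.5773,.188,1.633]); L=.0
def wp(B,dist,off,R=.3,n=7,z=.008):
    """plan: base from pose B drives along arc to line of cradle; returns tcp waypoints in tool-frame shares"""
def se2(p): 
    c,s=np.cos(p[2]),np.sin(p[2]); return np.array([[c,-s,p[0]],[s,c,p[1]],[0,0,1]])
def rows(tgts,z):
    st=read_state(); R0=Ro.from_rotvec(st["orientation"]); p0=st["tool_pos"]
    print("t",round(st["t"],2),"tcp",p0.round(4),"yaw",round(float(np.arctan2(*R0.as_matrix()[:2,1][::-1])),4),"F",st["force"].round(1))
    for x,y,th in tgts:
        yv=np.array([np.sin(th),-np.cos(th),0]); zv=np.array([0,0,-1.]); xv=np.cross(yv,zv)
        r=(R0.inv()*Ro.from_matrix(np.c_[xv,yv,zv])).as_rotvec()/np.pi
        d=R0.inv().apply(np.array([x,y,z])-p0)/.1
        print([*d.round(3),*r.round(4)])
E
python3 - <<'E'
from push import *
B=np.array([.5562,-.1663,1.111])
u=np.array([np.cos(B[2]),np.sin(B[2])])
rows([(*(B[:2]-(.0575+g)*u),B[2]) for g in(.02,.01,.004,0,-.004,-.01)],.008)
E
```

```text
t 10.35 tcp [ 0.5173 -0.243   0.0077] yaw -0.4571 F [ 0.1 -0.1  1. ]
[np.float64(0.085), np.float64(0.009), np.float64(-0.003), np.float64(-0.0005), np.float64(-0.0), np.float64(0.0009)]
[np.float64(0.185), np.float64(0.009), np.float64(-0.003), np.float64(-0.0005), np.float64(-0.0), np.float64(0.0009)]
[np.float64(0.245), np.float64(0.009), np.float64(-0.003), np.float64(-0.0005), np.float64(-0.0), np.float64(0.0009)]
[np.float64(0.285), np.float64(0.009), np.float64(-0.003), np.float64(-0.0005), np.float64(-0.0), np.float64(0.0009)]
[np.float64(0.325), np.float64(0.009), np.float64(-0.003), np.float64(-0.0005), np.float64(-0.0), np.float64(0.0009)]
[np.float64(0.385), np.float64(0.01), np.float64(-0.003), np.float64(-0.0005), np.float64(-0.0), np.float64(0.0009)]
```

Request:
move_arm --pt "0.1 0.01 0 0 0 0 0.72" --pt "0.2 0.01 0 0 0 0 0.72" --pt "0.25 0.01 0 0 0 0 0.72" --pt "0.29 0.01 0 0 0 0 0.72" --pt "0.32 0.01 0 0 0 0 0.72" --pt "0.36 0.01 0 0 0 0 0.72" --pt "0.36 0.01 0 0 0 0 0.72"

```text
t: 11.05
tool_pos: [0.535, -0.2111, 0.0088]
orientation: [2.667, 1.66, 0.001]
force: [-0.8, -0.5, -0.3]
opening: 0.0798
```

```bash
cat > see.py <<'E'
from push import *
import sys
def rel(a,b): # b in frame a
    m=np.linalg.inv(se2(a))@se2(b); return np.array([m[0,2],m[1,2],np.arctan2(m[1,0],m[0,0])])
def look(p0,name=None,cams=("side",)):
    cs=[read_camera(n) for n in cams]
    if name:
        for n,c in zip(cams,cs): crop(c,name+n,180,100,420,300,2.5)
    cm=[]
    def mb(c):
        h=hsv(c); m=(h[...,2]<55).astype(np.uint8)
        b=near(c,p0,.11); q=np.zeros_like(m); 
        e=rend(c,[np.r_[prism([(x*1.25,y*1.25) for x,y in trap],0,.03)]],p0,b)
        q[b[1]:b[3],b[0]:b[2]]=e>.5
        return cv2.morphologyEx(m*q,cv2.MORPH_CLOSE,np.ones((9,9)))>0
    p,e,a=fit(cs,mb,BASE,p0,.11)
    st=read_state(); y=Ro.from_rotvec(st["orientation"]).as_matrix()[:2,1]; tool=np.array([*st["tool_pos"][:2],np.arctan2(y[1],y[0])+np.pi/2])
    print("base",p.round(4),"err",round(e,1),np.round(a).tolist(),"rel cradle",(rel(C,p)*[1e3,1e3,57.3]).round(2),"tool in base",(rel(p,tool)*[1e3,1e3,57.3]).round(2))
    return p
E
python3 - <<'E'
from see import *
look([.558,-.162,1.111],"a")
E
```

```text
base [ 0.5591 -0.1592  1.1141] err 131.5 [[1026.0, 1073.0]] rel cradle [-345.39   39.77  -29.73] tool in base [-5.728e+01 -9.900e-01 -2.000e-02]
```

View pics/aside.png

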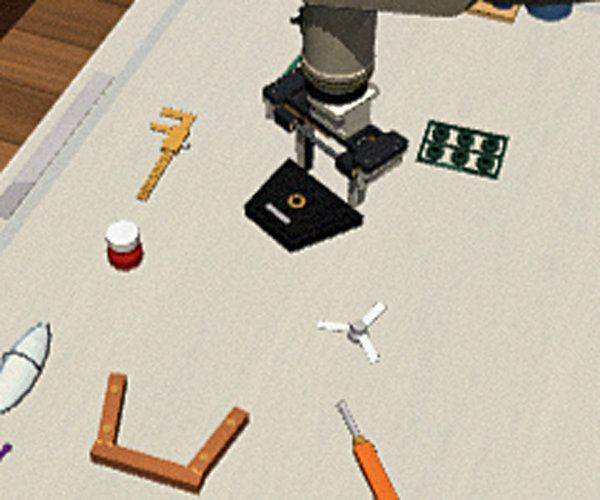

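```bash
cat >> see.py <<'E'
def path(B,Tmax=.08):
    u=np.array([np.cos(B[2]),np.sin(B[2])]); c=np.array([np.cos(C[2]),np.sin(C[2])])
    a,b=np.linalg.solve(np.c_[u,c],C[:2]-B[:2]); d=C[2]-B[2]
    T=min(Tmax,a); R=T/np.tan(d/2); print("a,b",a.round(4),b.round(4),"R",R.round(3))
    def at(s):
        p=np.array(B,float); s1=min(s,a-T); p[:2]+=s1*u; s-=s1
        if s<=0: return p
        s2=min(s,abs(R*d)); w=s2/R; th=p[2]
        p[:2]+=R*np.array([np.sin(th+w)-np.sin(th),-np.cos(th+w)+np.cos(th)]); p[2]+=w; s-=s2
        p[:2]+=s*c; return p
    return at,a-T+abs(R*d)+b-T
def tcp(p,lat=0,off=.0573):
    u=np.array([np.cos(p[2]),np.sin(p[2])]); v=np.array([-u[1],u[0]])
    return (*(p[:2]-off*u+lat*v),p[2])
E
sed -i 's/print(\[\*d.round(3),\*r.round(4)\])/print(d.round(3).tolist(),r.round(4).tolist())/' push.py
python3 - <<'E'
from see import *
B=np.array([.5591,-.1592,1.1141])
at,Lt=path(B); print(Lt)
rows([tcp(at(s),-.001) for s in np.arange(1,9)*.008],.008)
E
```

```text
a,b 0.0801 0.2758 R 0.301
0.3523412354262811
t 11.1 tcp [ 0.5347 -0.211   0.0085] yaw -0.457 F [-0.9 -0.7  0.5]
[0.08, 0.014, 0.005] [-0.0001, -0.0002, -0.0084]
[0.161, 0.026, 0.005] [-0.0001, -0.0002, -0.0169]
[0.242, 0.036, 0.005] [-0.0001, -0.0002, -0.0253]
[0.324, 0.044, 0.005] [-0.0001, -0.0002, -0.0337]
[0.405, 0.049, 0.005] [-0.0001, -0.0002, -0.0422]
[0.487, 0.053, 0.005] [-0.0001, -0.0002, -0.0506]
[0.568, 0.054, 0.005] [-0.0001, -0.0002, -0.0591]
[0.65, 0.053, 0.005] [-0.0001, -0.0002, -0.0675]
```

Request:
move_arm --pt "0.08 0.014 0 0 0 -0.008 0.72" --pt "0.16 0.026 0 0 0 -0.017 0.72" --pt "0.24 0.036 0 0 0 -0.025 0.72" --pt "0.32 0.044 0 0 0 -0.034 0.72" --pt "0.405 0.049 0 0 0 -0.042 0.72" --pt "0.487 0.053 0 0 0 -0.051 0.72" --pt "0.568 0.054 0 0 0 -0.059 0.72" --pt "0.65 0.053 0 0 0 -0.0675 0.72"

```text
t: 11.9
tool_pos: [0.5683, -0.1548, 0.0085]
orientation: [-2.474, -1.936, 0.0]
force: [-0.1, -1.0, -0.5]
opening: 0.0799
```

Run:
```python
from see import *
at,Lt=path(np.array([.5591,-.1592,1.1141])); print(at(.064))
B=look(at(.064))
at,Lt=path(B); print(Lt)
rows([tcp(at(s),-.001) for s in np.arange(1,9)*.008],.008)
```

```text
a,b 0.0801 0.2758 R 0.301
[ 0.5810653  -0.09921535  1.32595126]
base [ 0.5819 -0.0982  1.3291] err 97.9 [[1082.0, 1087.0]] rel cradle [-285.96   13.19  -17.41] tool in base [-5.697e+01 -5.900e-01  5.000e-02]
a,b 0.0441 0.2439 R 0.288
0.2872992486431891
t 11.95 tcp [ 0.5688 -0.1537  0.0086] yaw -0.2409 F [-0.8  0.3  1.4]
[0.077, 0.019, 0.006] [0.0, -0.0003, -0.0086]
[0.158, 0.032, 0.006] [0.0001, -0.0003, -0.0174]
[0.239, 0.042, 0.006] [0.0001, -0.0003, -0.0263]
[0.321, 0.05, 0.007] [0.0001, -0.0003, -0.0351]
[0.402, 0.056, 0.007] [0.0001, -0.0003, -0.044]
[0.484, 0.059, 0.007] [0.0001, -0.0002, -0.0528]
[0.566, 0.061, 0.007] [0.0001, -0.0002, -0.0616]
[0.648, 0.06, 0.007] [0.0001, -0.0002, -0.0705]
```

Tracking precisely. Continue.

Request:
move_arm --pt "0.08 0.017 0 0 0 -0.0086 0.72" --pt "0.16 0.031 0 0 0 -0.0174 0.72" --pt "0.24 0.042 0 0 0 -0.0263 0.72" --pt "0.32 0.05 0 0 0 -0.035 0.72" --pt "0.402 0.056 0 0 0 -0.044 0.72" --pt "0.484 0.059 0 0 0 -0.053 0.72" --pt "0.566 0.061 0 0 0 -0.0616 0.72" --pt "0.648 0.06 0 0 0 -0.0705 0.72"

```text
t: 12.75
tool_pos: [0.5898, -0.0935, 0.0087]
orientation: [2.245, 2.198, 0.0]
force: [0.0, -1.5, -0.9]
opening: 0.0802
```

Run:
```python
from see import *
at,Lt=path(np.array([.5819,-.0982,1.3291])); print(at(.064))
B=look(at(.064),"b",("side","top"))
at,Lt=path(B); print(Lt)
rows([tcp(at(s),-.0005) for s in np.arange(1,9)*.008],.008)
```

```text
a,b 0.0441 0.2438 R 0.288
[ 0.59021819 -0.03487554  1.55127175]
base [ 0.5902 -0.0353  1.551 ] err 1052.2 [[1149.0, 1106.0], [1868.0, 1601.0]] rel cradle [-223.67    0.97   -4.7 ] tool in base [-57.47  -0.81  -0.08]
a,b 0.0118 0.2119 R 0.288
0.2236919064233438
t 12.85 tcp [ 0.5899 -0.0928  0.0087] yaw -0.0212 F [ 1.3  0.2 -0.1]
[0.082, 0.012, 0.007] [0.0, -0.0002, -0.0093]
[0.163, 0.024, 0.007] [0.0, -0.0002, -0.0181]
[0.244, 0.033, 0.007] [0.0, -0.0002, -0.0266]
[0.323, 0.027, 0.007] [0.0, -0.0002, -0.0266]
[0.403, 0.02, 0.007] [0.0, -0.0002, -0.0266]
[0.483, 0.013, 0.007] [0.0, -0.0002, -0.0266]
[0.563, 0.007, 0.007] [0.0, -0.0002, -0.0266]
[0.642, 0.0, 0.007] [0.0, -0.0002, -0.0266]
```

View pics/bside.png

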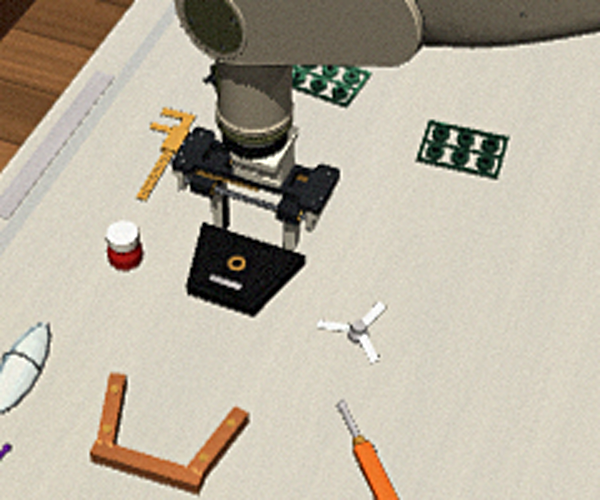

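Request:
move_arm --pt "0.082 0.012 0 0 0 -0.0093 0.72" --pt "0.163 0.024 0 0 0 -0.018 0.72" --pt "0.244 0.033 0 0 0 -0.0266 0.72" --pt "0.323 0.027 0 0 0 -0.0266 0.72" --pt "0.403 0.02 0 0 0 -0.0266 0.72" --pt "0.483 0.013 0 0 0 -0.0266 0.72" --pt "0.563 0.007 0 0 0 -0.0266 0.72" --pt "0.642 0 0 0 0 -0.0266 0.72"

```text
t: 13.65
tool_pos: [0.5912, -0.0293, 0.0087]
orientation: [2.154, 2.287, 0.0]
force: [-0.6, -2.0, 1.9]
opening: 0.0801
```

Run:
```python
from see import *
B=look([.587,.029,1.633],"c")
rows([tcp((*(C[:2]-(.159-s)*np.array([np.cos(C[2]),np.sin(C[2])])),C[2]),-.0005) for s in np.arange(1,9)*.008],.008)
```

```text
base [0.5876 0.0298 1.6054] err 79.7 [[1232.0, 1183.0]] rel cradle [-158.57   -0.44   -1.58] tool in base [-57.86  -1.37   1.48]
t 13.7 tcp [ 0.591  -0.028   0.0086] yaw 0.0604 F [0.1 1.7 0.1]
[0.082, 0.003, 0.006] [-0.0, -0.0002, -0.0006]
[0.162, 0.003, 0.006] [-0.0, -0.0002, -0.0006]
[0.242, 0.002, 0.006] [-0.0, -0.0002, -0.0006]
[0.322, 0.002, 0.006] [-0.0, -0.0002, -0.0006]
[0.402, 0.002, 0.007] [-0.0, -0.0002, -0.0006]
[0.482, 0.002, 0.007] [-0.0, -0.0002, -0.0006]
[0.562, 0.002, 0.007] [-0.0, -0.0002, -0.0006]
[0.642, 0.002, 0.007] [-0.0, -0.0002, -0.0006]
```

View pics/cside.png

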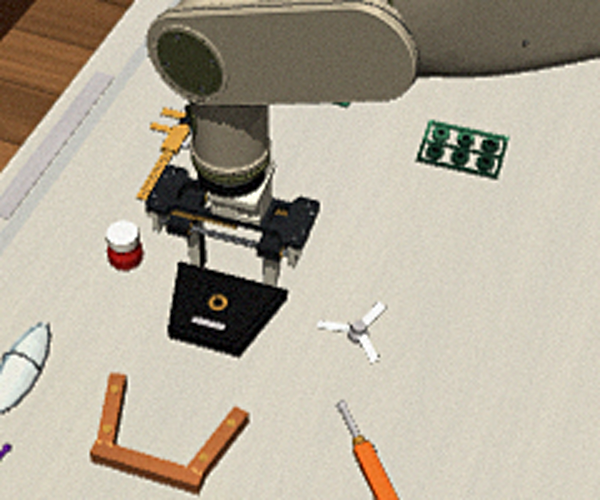

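Request:
move_arm --pt "0.08 0.003 0 0 0 0 0.72" --pt "0.16 0.003 0 0 0 0 0.72" --pt "0.24 0.002 0 0 0 0 0.72" --pt "0.32 0.002 0 0 0 0 0.72" --pt "0.4 0.002 0 0 0 0 0.72" --pt "0.48 0.002 0 0 0 0 0.72" --pt "0.56 0.002 0 0 0 0 0.72" --pt "0.64 0.002 0 0 0 0 0.72"

```text
t: 14.5
tool_pos: [0.5875, 0.0347, 0.0086]
orientation: [-2.154, -2.287, 0.0]
force: [1.4, -2.3, -0.2]
opening: 0.0803
```

Run:
```python
from see import *
B=look([.584,.093,1.633],"d")
rows([tcp((*(C[:2]-(.095-s)*np.array([np.cos(C[2]),np.sin(C[2])])),C[2]),-.0005) for s in np.arange(1,9)*.008],.008)
```

```text
base [0.5838 0.0937 1.6291] err 83.2 [[1328.0, 1281.0]] rel cradle [-94.49  -0.64  -0.22] tool in base [-57.93  -0.12   0.12]
t 14.55 tcp [0.5873 0.0359 0.0086] yaw 0.0604 F [-0.4  1.1 -0.5]
[0.081, -0.0, 0.006] [-0.0, -0.0003, -0.0006]
[0.161, -0.001, 0.006] [-0.0, -0.0003, -0.0006]
[0.241, -0.001, 0.006] [-0.0, -0.0003, -0.0006]
[0.321, -0.001, 0.006] [-0.0, -0.0003, -0.0006]
[0.401, -0.001, 0.006] [-0.0, -0.0003, -0.0006]
[0.481, -0.001, 0.006] [-0.0, -0.0003, -0.0006]
[0.561, -0.001, 0.006] [-0.0, -0.0003, -0.0006]
[0.641, -0.002, 0.006] [-0.0, -0.0003, -0.0006]
```

View pics/dside.png

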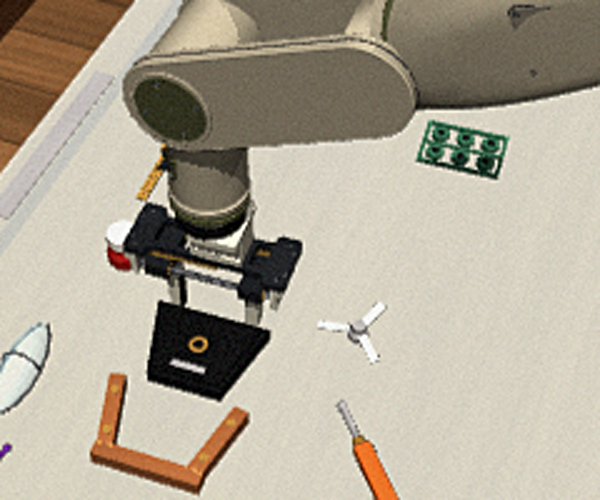

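Request:
move_arm --pt "0.08 0 0 0 0 0 0.72" --pt "0.16 0 0 0 0 0 0.72" --pt "0.24 0 0 0 0 0 0.72" --pt "0.32 0 0 0 0 0 0.72" --pt "0.4 0 0 0 0 0 0.72" --pt "0.48 0 0 0 0 0 0.72" --pt "0.56 0 0 0 0 0 0.72" --pt "0.64 0 0 0 0 0 0.72"

```text
t: 15.35
tool_pos: [0.5836, 0.0985, 0.0086]
orientation: [-2.154, -2.287, 0.0]
force: [-0.2, -2.0, 0.8]
opening: 0.0797
```

Run:
```python
from see import *
B=look([.58,.157,1.633],"e")
rows([tcp((*(C[:2]-(.03-s)*np.array([np.cos(C[2]),np.sin(C[2])])),C[2]),-.0005) for s in np.arange(1,9)*.004],.008)
```

```text
base [0.5811 0.1578 1.5988] err 102.7 [[1435.0, 1445.0]] rel cradle [-30.38  -1.9   -1.96] tool in base [-58.05  -0.78   1.86]
t 15.4 tcp [0.5835 0.0998 0.0086] yaw 0.0604 F [-0.5  0.7  0.2]
[0.051, -0.002, 0.006] [-0.0, -0.0003, -0.0006]
[0.091, -0.002, 0.006] [-0.0, -0.0003, -0.0006]
[0.131, -0.002, 0.006] [-0.0, -0.0003, -0.0006]
[0.171, -0.002, 0.006] [-0.0, -0.0003, -0.0006]
[0.211, -0.002, 0.006] [-0.0, -0.0003, -0.0006]
[0.251, -0.002, 0.006] [-0.0, -0.0003, -0.0006]
[0.291, -0.002, 0.006] [-0.0, -0.0003, -0.0006]
[0.331, -0.002, 0.007] [-0.0, -0.0003, -0.0006]
```

View pics/eside.png

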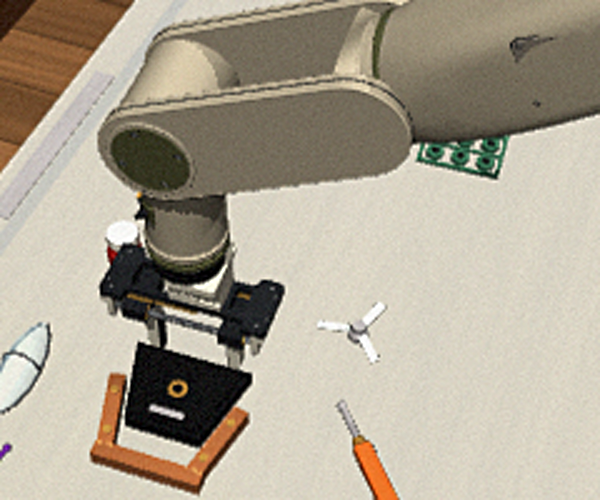

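Request:
move_arm --pt "0.04 0 0 0 0 0 0.72" --pt "0.08 0 0 0 0 0 0.72" --pt "0.12 0 0 0 0 0 0.72" --pt "0.16 0 0 0 0 0 0.72" --pt "0.19 0 0 0 0 0 0.72" --pt "0.22 0 0 0 0 0 0.72"

```text
t: 16.0
tool_pos: [0.5824, 0.12, 0.0086]
orientation: [2.154, 2.287, -0.0]
force: [0.3, -1.9, -0.3]
opening: 0.08
```

Run:
```python
from see import *
B=look([.579,.178,1.633],"f")
```

```text
base [0.5807 0.1785 1.6008] err 110.7 [[1468.0, 1415.0]] rel cradle [-9.7  -2.81 -1.84] tool in base [-58.08   0.13   1.71]
```

View pics/fside.png

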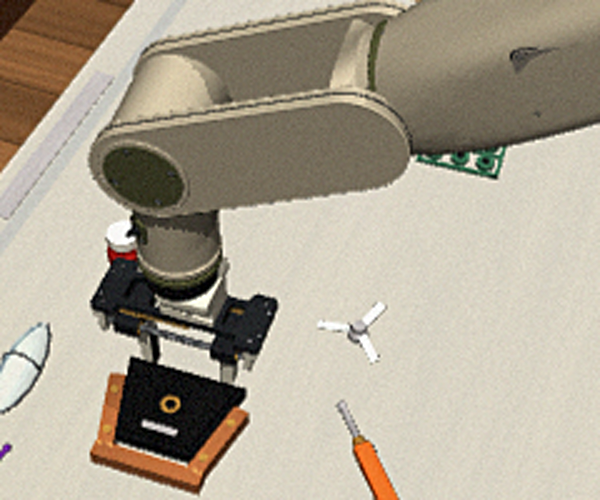

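Request:
move_arm --pt "-0.1 0 0 0 0 0 0.72" --pt "-0.15 0 0 0 0 0 -1" --pt "-0.15 0 0 0 0 0 -1" --pt "-0.15 0 0 0 0 0 -1" --pt "-0.15 0 0 0 0 0 -1" --pt "-0.15 0 0 0 0 0 -1"

```text
t: 16.65
tool_pos: [0.5833, 0.1049, 0.0086]
orientation: [-2.154, -2.287, -0.0]
force: [-0.5, 0.5, 0.1]
opening: 0.0443
```

Run:
```python
from see import *
B=look([.579,.178,1.633],"g",("side",))
B=look([.579,.178,1.633],"g",("top",))
rows([tcp((*(C[:2]-(.008-s)*np.array([np.cos(C[2]),np.sin(C[2])])),C[2]),0) for s in np.arange(0,9)*.001],.0085)
```

```text
base [0.581  0.1791 1.6063] err 102.3 [[1469.0, 1406.0]] rel cradle [-9.08 -3.13 -1.53] tool in base [-74.19   0.35   1.41]
base [0.5667 0.1656 1.6058] err 767.3 [[1896.0, 2171.0]] rel cradle [-21.68  11.96  -1.56] tool in base [-61.18 -14.41   1.44]
t 16.75 tcp [0.5833 0.105  0.0086] yaw 0.0601 F [-0.2 -0.6 -0.4]
[0.179, -0.008, 0.001] [-0.0, -0.0, -0.0007]
[0.189, -0.008, 0.001] [-0.0, -0.0, -0.0007]
[0.199, -0.008, 0.001] [-0.0, -0.0, -0.0007]
[0.209, -0.008, 0.001] [-0.0, -0.0, -0.0007]
[0.219, -0.008, 0.001] [-0.0, -0.0, -0.0007]
[0.229, -0.008, 0.001] [-0.0, -0.0, -0.0007]
[0.239, -0.008, 0.001] [-0.0, -0.0, -0.0007]
[0.249, -0.008, 0.001] [-0.0, -0.0, -0.0007]
[0.259, -0.008, 0.001] [-0.0, -0.0, -0.0007]
```

View pics/gside.png

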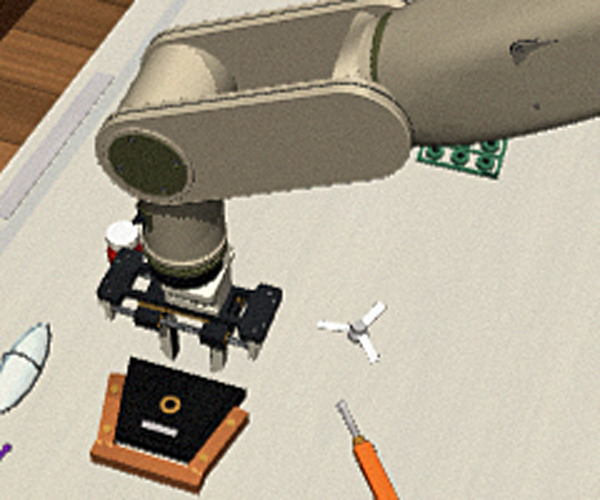

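View pics/gtop.png

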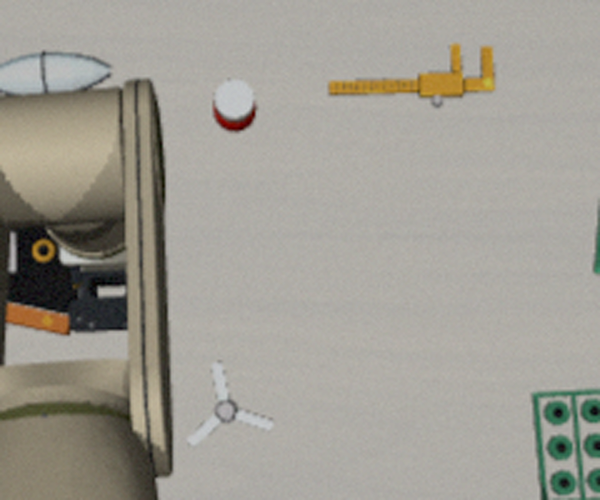

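Request:
move_arm --pt "0 0 0 0 0 0 -1" --pt "0 0 0 0 0 0 -1" --pt "0.06 -0.01 0 0 0 0 -1" --pt "0.12 -0.01 0 0 0 0 -1" --pt "0.15 -0.01 0 0 0 0 -1" --pt "0.17 -0.01 0 0 0 0 -1" --pt "0.19 -0.01 0 0 0 0 -1" --pt "0.2 -0.01 0 0 0 0 -1"

```text
t: 17.55
tool_pos: [0.5811, 0.1248, 0.0086]
orientation: [2.154, 2.287, -0.0]
force: [0.4, -2.6, 0.2]
opening: 0.0006
```

Request:
move_arm --pt "0.01 0 0 0 0 0 -1" --pt "0.02 0 0 0 0 0 -1" --pt "0.03 0 0 0 0 0 -1" --pt "0.03 0 0 0 0 0 -1"

```text
t: 17.95
tool_pos: [0.5806, 0.1271, 0.0087]
orientation: [2.154, 2.287, -0.002]
force: [-2.2, -4.9, 2.4]
opening: 0.0006
```

Request:
move_arm --pt "0.01 0 0 0 0 0 -1" --pt "0.02 0 0 0 0 0 -1" --pt "0.02 0 0 0 0 0 -1"

```text
t: 18.25
tool_pos: [0.5802, 0.1284, 0.0086]
orientation: [2.154, 2.287, -0.004]
force: [-3.7, -8.3, 4.5]
opening: 0.0006
```

Run:
```python
from see import *
B=look([.579,.184,1.633],"i",("side",))
rows([tcp((*C[:2],C[2]),0)],.0085)
```

```text
base [0.58   0.1824 1.6276] err 212.6 [[1476.0, 1410.0]] rel cradle [-5.73 -2.39 -0.31] tool in base [-54.     2.92   0.16]
t 18.3 tcp [0.5802 0.1284 0.0086] yaw 0.0596 F [-3.6 -7.7  4.7]
[0.024, 0.008, 0.001] [-0.0005, 0.0006, -0.0008]
```

Request:
move_arm --pt "0.01 0 0 0 0 0 -1" --pt "0.02 0 0 0 0 0 -1" --pt "0.02 0 0 0 0 0 -1"

```text
t: 18.6
tool_pos: [0.5801, 0.1289, 0.0086]
orientation: [2.153, 2.285, -0.007]
force: [-4.7, -15.1, 5.2]
opening: 0.0005
```

Request:
move_arm --pt "0.01 0 0 0 0 0 -1" --pt "0.02 0 0 0 0 0 -1" --pt "0.02 0 0 0 0 0 -1"

```text
t: 18.9
tool_pos: [0.58, 0.129, 0.0087]
orientation: [2.153, 2.284, -0.01]
force: [-3.9, -23.4, 8.5]
opening: 0.0005
```

Run:
```python
from see import *
B=look([.579,.184,1.633],"j",("side",))
rows([tcp((*C[:2],C[2]),0)],.0085)
```

```text
base [0.5806 0.182  1.6017] err 229.6 [[1476.0, 1451.0]] rel cradle [-6.16 -2.92 -1.8 ] tool in base [-52.96   2.2    1.62]
t 18.95 tcp [0.58   0.129  0.0087] yaw 0.0591 F [ -5.1 -23.2   6.7]
[0.017, 0.009, 0.002] [-0.0008, 0.0021, -0.001]
```

View pics/jside.png

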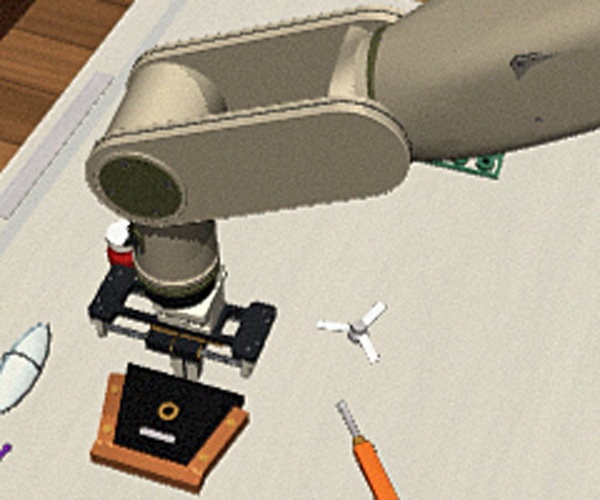

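Request:
move_arm --pt "-0.1 0 0 0 0 0 -1" --pt "-0.4 0 0 0 0 0 -1" --pt "-0.8 0 -0.2 0 0 0 -1" --pt "-1 0 -0.6 0 0 0 -1" --pt "-1 0 -1 0 0 0 -1"

```text
t: 19.45
tool_pos: [0.5858, 0.0315, 0.1088]
orientation: [-2.156, -2.283, 0.002]
force: [0.6, 0.2, 0.0]
opening: 0.0004
```

Request:
move_arm --pt "-0.4 0 0 0 0 0 -1" --pt "-0.8 0 0 0 0 0 -1" --pt "-1 0 0 0 0 0 -1"

```text
t: 19.75
tool_pos: [0.5931, -0.0683, 0.1094]
orientation: [2.154, 2.285, 0.002]
force: [-0.5, 0.4, -0.3]
opening: 0.0005
```

Run:
```python
from see import *
t=read_camera("top"); s=read_camera("side")
crop(t,"kt",140,140,300,260,5); crop(s,"ks",200,220,300,310,6.5)
look([.579,.184,1.633]); look([.579,.184,1.633],None,("top",)); look([.579,.184,1.633],None,("top","side"))
```

```text
base [0.58   0.1838 1.6169] err 184.3 [[1479.0, 1299.0]] rel cradle [-4.4  -2.43 -0.92] tool in base [-250.77   -1.08    0.66]
base [0.5772 0.1883 1.634 ] err 112.7 [[1893.0, 1865.0]] rel cradle [0.32 0.08 0.06] tool in base [-2.5442e+02  7.5000e-01 -2.5000e-01]
base [0.578  0.1884 1.6335] err 302.7 [[1893.0, 1866.0], [1489.0, 1299.0]] rel cradle [ 0.32 -0.72  0.03] tool in base [-2.5347e+02  1.4100e+00 -1.1000e-01]
```

View pics/kt.png

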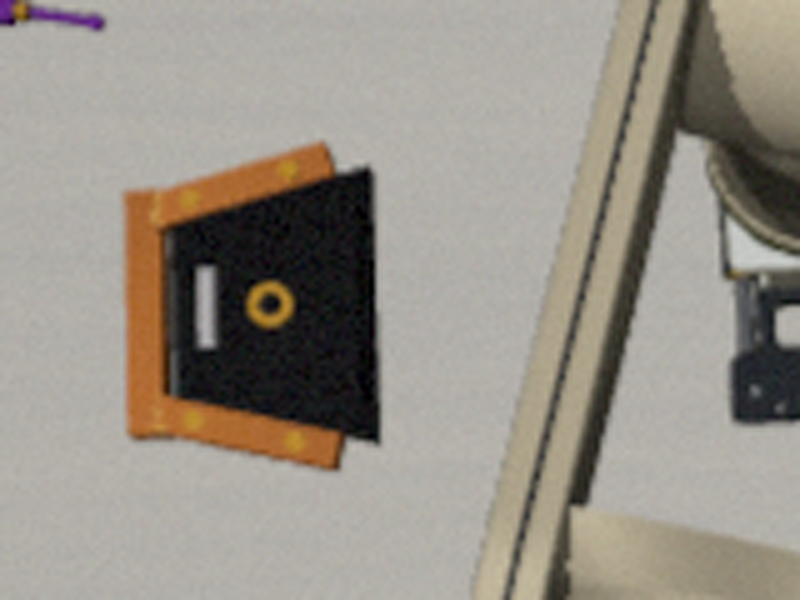

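View pics/ks.png

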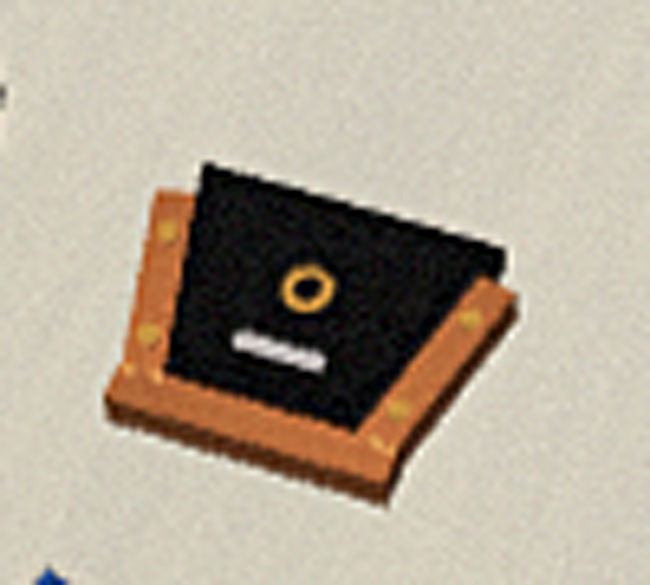

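Run:
```python
from see import *
import pickle
t0,s0=pickle.load(open("c0.pkl","rb"))
t=read_camera("top"); s=read_camera("side")
crop(t,"ft",60,90,460,320,1.95); crop(s,"fs",130,100,400,400,2)
for nm,a,b,boxes in(("top",t0,t,dict(jar=(255,125,295,160),canopy=(168,112,232,146),caliper=(305,112,385,150),rotor=(245,238,295,282),spr1=(410,160,460,220),spr2=(388,250,434,305))),("side",s0,s,dict(jar=(215,180,245,212),canopy=(170,222,206,270),rotor=(300,215,345,248)))):
    for k,(x0,y0,x1,y1) in boxes.items():
        A,Bm=[cv2.cvtColor(c["frame"][y0:y1,x0:x1],cv2.COLOR_RGB2GRAY).astype(np.float32) for c in(a,b)]
        print(nm,k,np.round(cv2.phaseCorrelate(A,Bm),2),np.abs(A-Bm).mean().round(1))
print(read_state()["t"])
```

```text
Traceback (most recent call last):
ValueError: setting an array element with a sequence. The requested array has an inhomogeneous shape after 1 dimensions. The detected shape was (2,) + inhomogeneous part.
```

View pics/ft.png

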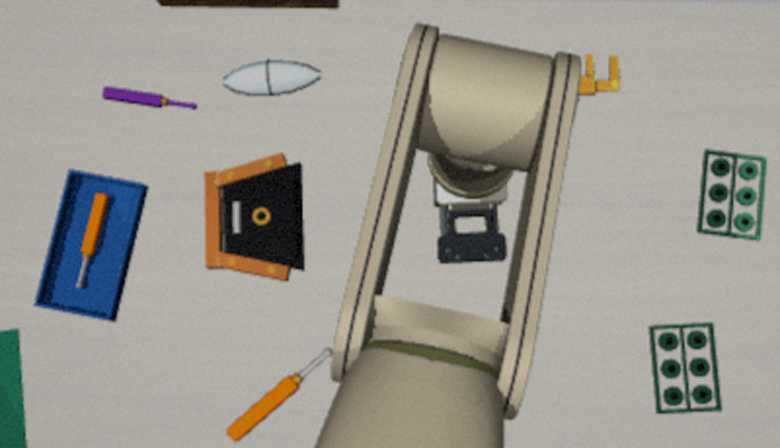

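View pics/fs.png

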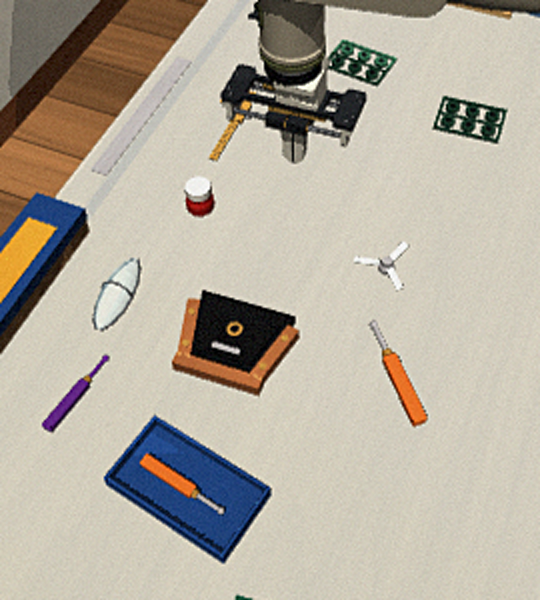

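```bash
python3 -c "
from plant import *
print(close_job()); print(read_state()['t'])"
```

```text
the job is handed in; nothing more can be done
None
the job is handed in; nothing more can be done
```

The job is handed in, at about 20 s of the 72 s. I gripped the burnisher (the smaller orange tool) by its handle and laid it lengthwise in the blue tray. I then pushed the base along the glass with two open fingertips, curving it onto the cradle's centre line. I finished with the closed fingers at the middle of its tail until the force rose to about 23 N and it stopped moving.

**Last checks**
- **Base:** the top view, taken with the arm clear, put it 0.3 mm, 0.1 mm and 0.06° from home. The tail stands out of the mouth and a small gap to the cross wall is visible, as expected.
- **Burnisher:** it lies wholly inside the tray in both views.
- **Other things:** the rotor, jar, canopy, caliper and sprues look unmoved by eye. The arm hid the jar and rotor from above and part of the caliper in both views. My numerical comparison with the first pictures crashed, and I did not rerun it.

**Disagreement:** the side camera alone gave the seated base 4.4 mm short, 2.4 mm to one side and 0.9° off. There the cradle walls cut off part of the base's outline, so I trusted the top view. The fit from both views together gave 0.3 mm and 0.7 mm.

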